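Clamp the rover's control box in the assembly jig

TASK

The flat blue control box lies loose in the channel of the plywood jig: first slide it fully home against the fence at the end of the channel, then push the locking lever through its quarter turn until its arm meets the steel stop post, which you must find by feel, and lean on the knob there with about 10 N for a second. Be gentle: never press the box into the jig or the lever on its post with more than 18 N. Leave the box home, the lever resting against its post, and the other things on the bench undisturbed.

Things in the scene. Friction and masses are not known exactly. Their poses are not given: they have to be found in the camera images.
- jig: Jig bolted to the bench: plywood plate 260 x 235 x 12 mm, y -70 to +165. Origin on the bench under the channel. x runs along the channel to the fence, z up. Channel centred on y = 0, 67 mm wide between aluminium rails 8 mm thick, top 26 mm above the bench, x -25 to +90; open at its -x end, closed at +x by a fence 16 mm thick, top 38 mm above the bench, its face at x = +70.
- box_center (a point): Centre of the loose blue control box: 100 mm long (its x, along the channel), 64 wide, 25 high, 0.2 to 0.45 kg, lying on the jig's plate (centre 24.5 mm above the bench, top 37). Home, its front end touches the fence and its centre is at jig x = +20 mm; it starts 20 to 45 mm short of that.
- lever_pivot (a point): On the vertical pivot axis of the locking lever, at jig x = -38, y = +50 mm, 25 mm above the bench; its axes are the jig's. The steel stop post (16 mm diameter, top 36 mm above the bench) stands in a slot in the plate, on an arc of 64 mm radius about this axis, and meets the side of the lever's arm 62 mm from the axis. It is tight in its slot and rigid.
- lever_knob (a point): Centre of the lever's knob, an upright black cylinder of 18 mm diameter, 85 mm from the pivot axis, 28 to 73 mm above the bench (this point: 56). It stands on a steel arm 14 mm wide, top 30 mm above the bench. Opposite the arm a finger, 32 long, 14 wide, 19 to 31 mm above the bench, swings in behind the box. x axis: from the pivot out along the arm.
- lever (a joint): Angle of the locking lever: 0 = arm along jig +x, grows counter-clockwise seen from above, 1.571 = arm along jig +y. The post stops it somewhere from 1.32 to 1.57: where is not measured and differs each time. Starts at 0 to 0.25, stays where it is left; takes about 3 N at the knob to turn, a little more if the finger pushes the box.
- ctrlbox: The control box itself, origin at the centre of its underside; axes as the box centre.
- screwdriver: Bystander: screwdriver lying on the bench.
- cellbox: Bystander: small cardboard box of cells, 55 x 40 x 30 mm.
- taperoll: Bystander: roll of black tape, 70 mm across, 20 mm high.

How it is judged:
On the way, in this order (a step that is already met when the one before it is completed fails the run):
1. the box is home against the fence (within 3 mm) while the lever is still open (x of box_center in the frame of jig above 0.017 m and value of joint lever below 0.5 rad), for 0.2 s.
2. the lever's arm bears on the stop post with 4 N or more (contact force between lever and jig above 4 N and value of joint lever above 1.28 rad), for 0.2 s.
At the end, for the whole second after the job is handed in: The lever's arm rests against the stop post, the box lies flat in the channel within 4 mm of the fence, all at rest (value of joint lever above 1.28 rad and contact force between lever and jig above 0.15 N and x of box_center in the frame of jig above 0.016 m and height (world z) of box_center below 0.028 m and velocity of joint lever between -0.05 and 0.05 rad/s and linear speed of ctrlbox below 0.02 m/s); the robot touches nothing.
It fails at once if the box is pressed into the jig with more than 18 N (contact force between ctrlbox and jig above 18 N).
It fails at once if the lever is pressed on the stop post with more than 18 N (contact force between lever and jig above 18 N).
It fails at once if a bystander is moved more than 15 mm (distance of any of screwdriver, cellbox, taperoll from where it was at the start of the episode above 0.015 m).
It also fails if it takes over 64 s, if anything falls off the work surface, if the arm or the gripper's body presses on something with over 40 N, if the wrist force passes 120 N, or if a joint passes its speed limit or range.

ROBOT

A 6-joint arm with a two-finger parallel gripper is mounted at the origin on the work surface. World frame = base frame: x ahead of the robot, y to its left, z up, the work surface at z = 0. Lengths are in m, angles in rad, forces in N, time in s.
With the tool pointing down it reaches from about 0.25 to 0.775 m from the base axis. Payload 4 kg.
Tool frame: the origin (TCP) lies midway between the tips of the shut fingers; the grasp point (between the pads) lies 19 mm behind it; y points along the fingers, z is the direction in which the jaws open and shut, and the axes are right-handed (so a half turn about y gives the same grasp; the last joint's range is limited). The gripper opens to 85 mm and grips with 20 to 120 N. Pads are 22 mm wide; open, the fingers measure 114 mm over their backs; the gripper's body (76 mm by 85 mm) begins 54 mm behind the grasp point. The pads swing forward as they close: fully open they stand 13 mm farther back than shut.
Start: joints at [-1.296, 0.087, 1.371, -0, 1.684, -0.103], TCP at [0.203, -0.511, 0.231] pointing down, gripper open.
Joint ranges: [-3.1, 3.1], [-0.76, 2.03], [0.27, 2.55], [-1.08, 4.22], [0.17, 2.65], [-2.57, 2.57]. Speed limits (rad/s): [2.79, 2.79, 3.14, 3.14, 3.14, 3.14].

INTERFACE

Orientations are given as a unit quaternion [x, y, z, w].
In Python, from bench import bot gives the robot as it stands.
- The arm moves only by the shell command python3 -m pendant 'ROWS' [FORCE]. ROWS is JSON, a list of rows, each a list of 5 numbers: the shift along the tool's x, y, z in cm, then the turn about the tool's y in rad, then the finger opening in cm, from 0 to 8.54. A call has 1 to 8 rows; each row is the pose to reach, as a shift and turn from the pose measured when the call began, along the tool's axes at that moment; what a row does not reach only later rows make up. A row lasts 1/10 s, in which the tool goes at most 50 mm and 8.59 degrees, less where a joint would pass 70% of its speed; a pose out of reach is approached as far as the arm can. A call with a gripper value outside its range is refused whole. The fingers move at their own pace and stop on an object; FORCE is the grip in N (left out, the last holds). Time passes only in rows, so rows that repeat a pose let the fingers close. It gives the time, the measured TCP pose, the force and the opening at its end, in the units of the state.
- bot.read_state(): the state, without advancing time (a new reading comes with each control period).
- bot.snapshot(name): name is "side" or "top"; returns (picture, depth): 384x512x3 uint8, blue, green, red; 384x512 float32, m along the optical axis (not along the pixel's ray), 0 where there is no reading.
- bot.camera_params(name): a dict with "fx", "fy", "cx", "cy" (pixels), "position" and "attitude" of the camera in the world. Camera axes: x right, y down, z forward; pixel columns grow to the right and rows downward; lengths in m; the calibration is good to about 2 mm. A picture is of the moment at which its call begins. camera_params takes no time and is no camera call.
- bot.finish_job(): hands the job in, once; it reports no verdict.
The state is a dict: "time_s": time; "qpos": joint angles; "joint_velocities": joint speeds; "effort": joint torques, N m; "eef_pos": TCP position; "eef_rot": TCP orientation; "wrist_force": force on the tool from outside, world axes, zero at the start; "torque": the same for the moment, N m; "grip_width": finger opening in m.
Only numpy, scipy, OpenCV 4.12 (cv2) and the standard library are available. Lean on these libraries where they do the work, as an engineer would, in place of code of your own. Each camera call takes 0.05 s, during which the arm holds its last target. There are 200 camera calls.

## Working session

There is one attempt and no reset: what is moved stays moved. The work goes in short steps, Python scripts to look and compute and a shell command to move; the robot and the scene stay as the last step left them, time stands still between calls to the robot, and variables do not carry over. Pictures are saved under pics/ and viewed, about 8 in all and at most 12, crops included, and the job is handed in when it is done.

```bash
mkdir -p pics; ls; python3 - <<'E'
from bench import bot
import cv2
s=bot.read_state();print({k:s[k] for k in('time_s','eef_pos','eef_rot','wrist_force','grip_width')})
for n in('top','side'):
    p,d=bot.snapshot(n);cv2.imwrite(f'pics/{n}0.png',p);import numpy as np;np.save(f'{n}0.npy',d);print(n,bot.camera_params(n))
E
```

```text
pics
{'time_s': 0.0, 'eef_pos': array([ 0.20273705, -0.51071183,  0.23012462]), 'eef_rot': array([-0.1328457 ,  0.69533013, -0.6937234 ,  0.13272485]), 'wrist_force': array([-0.66080798,  0.33249851,  0.83240003]), 'grip_width': 0.0855260351780605}
top {'fx': 496.13740740792525, 'fy': 496.13740740792525, 'cx': 253.02064817460575, 'cy': 196.18643196053344, 'position': array([ 0.35728563, -0.00711592,  1.59071389]), 'attitude': array([-0.69673057,  0.71440717, -0.04449491,  0.04700118])}
side {'fx': 459.1235302223626, 'fy': 459.1235302223626, 'cx': 260.2682061507878, 'cy': 198.91016875898111, 'position': array([0.39230434, 1.0901234 , 0.73789915]), 'attitude': array([-0.0700681 ,  0.86960476, -0.48768821,  0.03222165])}
```

View pics/top0.png

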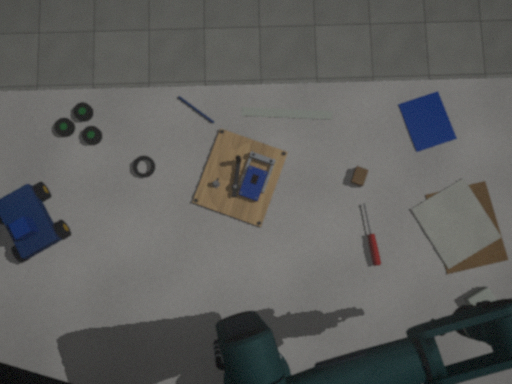

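View pics/side0.png

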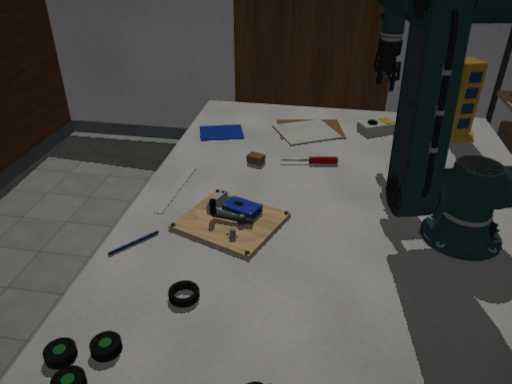

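```bash
cat > h.py <<'E'
import numpy as np,cv2
from bench import bot
from scipy.spatial.transform import Rotation as R
def proj(n,P):
    c=bot.camera_params(n);q=R.from_quat(c['attitude']).inv().apply(np.atleast_2d(P)-c['position'])
    return np.c_[c['fx']*q[:,0]/q[:,2]+c['cx'],c['fy']*q[:,1]/q[:,2]+c['cy']]
def unproj(n,uv,z):
    c=bot.camera_params(n);uv=np.atleast_2d(uv).astype(float)
    r=R.from_quat(c['attitude']).apply(np.c_[(uv[:,0]-c['cx'])/c['fx'],(uv[:,1]-c['cy'])/c['fy'],np.ones(len(uv))])
    return c['position']+r*((z-c['position'][2])/r[:,2])[:,None]
def rect(n,img,z,x0,y0,w,h,s):
    # world rectified view: columns = -y from y0, rows = -x from x0 ; s px/m
    W=np.array([[x0,y0,z],[x0,y0-w,z],[x0-h,y0-w,z],[x0-h,y0,z]])
    H=cv2.getPerspectiveTransform(proj(n,W).astype(np.float32),np.float32([[0,0],[w*s,0],[w*s,h*s],[0,h*s]]))
    return cv2.warpPerspective(img,H,(int(w*s),int(h*s)),flags=cv2.INTER_CUBIC)
E
python3 - <<'E'
from h import *
c=unproj('top',[(220,130),(286,152),(260,226),(192,203)],.012);print(c)
m=c.mean(0);print(m, np.linalg.norm(c-np.roll(c,1,0),axis=1))
x0,y0=round(m[0]+.17,2),round(m[1]+.17,2);print(x0,y0)
p=cv2.imread('pics/top0.png');a=rect('top',p,.012,x0,y0,.34,.34,1750)
a=cv2.convertScaleAbs(a,alpha=1.5,beta=10)
for k in range(0,34,5):
    cv2.putText(a,str(round(x0-k/100,2)),(0,int(k*17.5)+10),0,.4,(0,0,255));cv2.putText(a,str(round(y0-k/100,2)),(int(k*17.5),10),0,.4,(0,0,255))
cv2.imwrite('pics/r0.png',a)
b=cv2.imread('pics/side0.png')[170:270,160:300];cv2.imwrite('pics/s0.png',cv2.convertScaleAbs(cv2.resize(b,None,fx=5,fy=5,interpolation=2),alpha=1.5))
E
```

```text
[[ 0.78362154  0.0983877   0.012     ]
 [ 0.70476235 -0.11463222  0.012     ]
 [ 0.46665695 -0.0239082   0.012     ]
 [ 0.54586037  0.19200784  0.012     ]]
[0.6252253  0.03796378 0.012     ] [0.25552906 0.2271481  0.2548039  0.2299846 ]
0.8 0.21
```

View pics/r0.png

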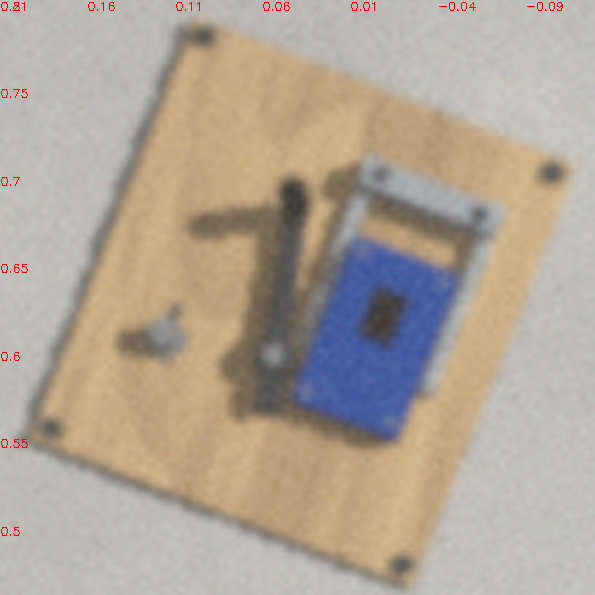

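View pics/s0.png

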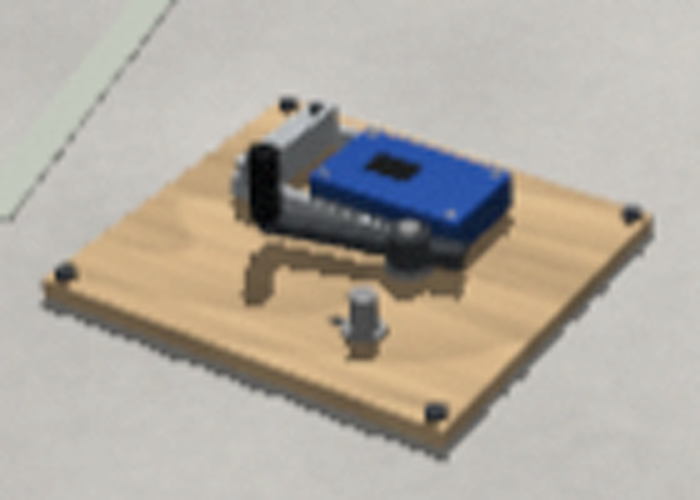

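```bash
cat >> h.py <<'E'
TH=np.radians(-20.3); O=np.array([.6123,-.0068])
def j2w(P):
    P=np.atleast_2d(P).astype(float);c,s=np.cos(TH),np.sin(TH)
    return np.c_[O[0]+c*P[:,0]-s*P[:,1],O[1]+s*P[:,0]+c*P[:,1],P[:,2]]
def w2j(p):
    d=np.array(p[:2])-O;c,s=np.cos(TH),np.sin(TH);return np.array([c*d[0]+s*d[1],-s*d[0]+c*d[1],p[2]])
def quad(x0,x1,y0,y1,z): return [(x0,y0,z),(x1,y0,z),(x1,y1,z),(x0,y1,z)]
def model(bx,lv):
    c,s=np.cos(lv),np.sin(lv);L=lambda q:[(-38+c*a-s*b,50+s*a+c*b,z) for a,b,z in q]
    circ=lambda x,y,r,z:[(x+r*np.cos(t),y+r*np.sin(t),z) for t in np.linspace(0,6.28,20)]
    return [quad(70,86,-41.5,41.5,38),quad(-25,90,33.5,41.5,26),quad(-25,90,-41.5,-33.5,26),quad(bx-50,bx+50,-32,32,37),L(quad(0,85,-7,7,30)),L(quad(-32,0,-7,7,31)),L(circ(85,0,9,73))]
def overlay(n,img,bx,lv,box,k):
    u0,v0,w,h=box;a=cv2.convertScaleAbs(cv2.resize(img[v0:v0+h,u0:u0+w],None,fx=k,fy=k,interpolation=2),alpha=1.5)
    for q in model(bx,lv):
        uv=(proj(n,j2w(np.array(q)/1000))-[u0,v0]+.5)*k
        cv2.polylines(a,[uv.astype(int)],True,(0,0,255),1)
    return a
E
python3 - <<'E'
from h import *
a=overlay('top',cv2.imread('pics/top0.png'),-12,.15,(185,125,105,105),5)
b=overlay('side',cv2.imread('pics/side0.png'),-12,.15,(190,180,80,70),5)
h=max(len(a),len(b));f=lambda i:cv2.copyMakeBorder(i,0,h-len(i),0,0,0)
o=np.hstack([f(a),f(b)]);cv2.imwrite('pics/o0.png',cv2.resize(o,None,fx=min(1,800/o.shape[1]),fy=min(1,800/o.shape[1])))
cv2.imwrite('pics/o0.png',o[:600,:]) if o.shape[1]<=800 else 0
s=bot.read_state();print(R.from_quat(s['eef_rot']).as_matrix().round(3))
E
```

```text
[[-0.929 -0.001  0.369]
 [-0.369  0.002 -0.929]
 [-0.    -1.    -0.002]]
```

View pics/o0.png

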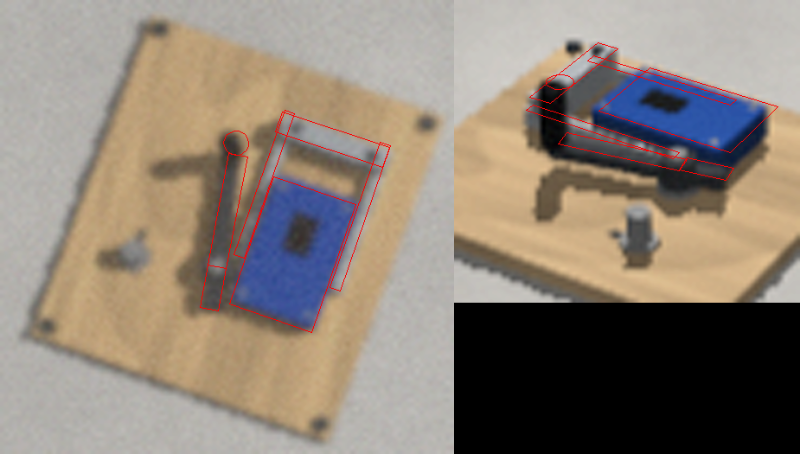

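```bash
python3 -m pendant '[[-8,0,-6,0.15,0],[-16,0,-12,0.3,0],[-24,0,-18,0.45,0],[-32,0,-24,0.6,0],[-40,0,-31,0.73,0],[-45,0,-35,0.73,0],[-49.5,0,-38,0.73,0],[-49.5,0,-38,0.73,0]]' 40
cat >> h.py <<'E'
def where(ang=None):
    s=bot.read_state();M=R.from_quat(s['eef_rot']).as_matrix();yaw=np.degrees(np.arctan2(M[1,0],M[0,0]))-np.degrees(TH)
    print('t %.2f jig mm'%s['time_s'],(w2j(s['eef_pos'])*1000).round(1),'x-yaw in jig deg %.1f'%yaw,'F tool',(M.T@s['wrist_force']).round(2),'q6 %.2f'%s['qpos'][5]);return s,M
def goto(x,y,z,yaw=None):
    s,M=where();d=j2w(np.array([[x,y,z]])/1000)[0]-s['eef_pos'];print('shift cm',(M.T@d*100).round(2))
    if yaw is not None:
        c=np.degrees(np.arctan2(M[1,0],M[0,0])-TH);print('turn',-np.radians((yaw-c+180)%360-180).round(3))
E
python3 -c "
from h import *
goto(-100,0,24,180)"
```

```text
time_s: 0.9
eef_pos: [0.4, -0.181, 0.2306]
eef_rot: [0.124, 0.697, -0.695, -0.124]
wrist_force: [2.1, 0.2, 0.5]
grip_width: -0.0002
t 0.90 jig mm [-138.7 -237.1  230.6] x-yaw in jig deg 180.1 F tool [-1.9  -0.46 -0.94] q6 1.37
shift cm [ -3.93  20.7  -23.67]
turn 0.002
```

```bash
python3 -m pendant '[[-1,3,-4,0,0],[-2,6,-8,0,0],[-3,9,-12,0,0],[-4,12,-16,0,0],[-4,15,-20,0,0],[-4,17,-23.7,0,0],[-4,17,-23.7,0,0],[-4,17,-23.7,0,0]]'
python3 -c "
from h import *
goto(-100,0,24,180)
p,d=bot.snapshot('top');q,d=bot.snapshot('side')
a=overlay('top',p,-12,.15,(185,125,105,105),4);b=overlay('side',q,-12,.15,(190,150,90,105),4)
cv2.imwrite('pics/o1.png',np.hstack([a,b]))"
```

```text
time_s: 1.7
eef_pos: [0.5185, 0.0286, 0.0597]
eef_rot: [0.122, 0.697, -0.696, -0.125]
wrist_force: [0.4, -0.5, 1.1]
grip_width: 0.0
t 1.70 jig mm [-100.3    0.6   59.7] x-yaw in jig deg 180.2 F tool [-0.54 -1.09  0.36] q6 1.87
shift cm [-0.04  3.57  0.06]
turn 0.004
```

View pics/o1.png

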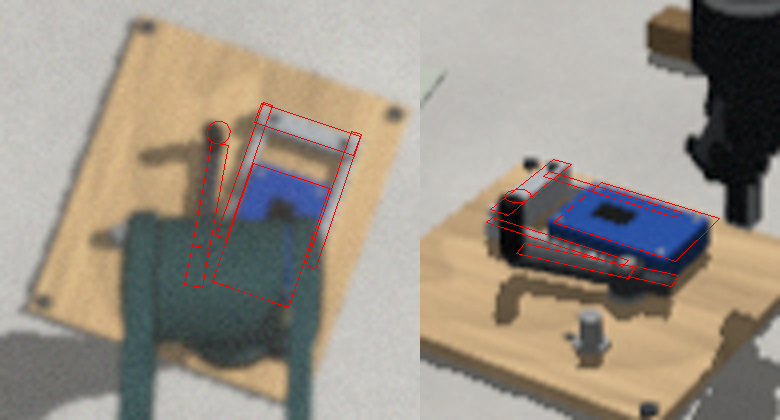

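```bash
python3 -c "
from h import *
s=bot.read_state();print(((proj('side',s['eef_pos'])-[190,150]+.5)*4).round(0), ((proj('side',s['eef_pos']+[0,.01,0])-[190,150]+.5)*4).round(0))"
python3 -m pendant '[[0,1.5,0,0,0],[0,3.2,0,0,0],[0,3.4,0,0,0],[0,3.4,0,0,0]]'; python3 -c "
from h import *
where()"
```

```text
[[325. 224.]] [[323. 232.]]
time_s: 2.2
eef_pos: [0.5197, 0.0259, 0.0284]
eef_rot: [0.125, 0.696, -0.696, -0.125]
wrist_force: [0.0, -0.4, 0.3]
grip_width: -0.0
t 2.20 jig mm [-98.3  -1.4  28.4] x-yaw in jig deg 179.9 F tool [-0.15 -0.26  0.34] q6 1.87
```

```bash
python3 -m pendant '[[-0.5,0.1,0,0,0],[-1,0.1,0,0,0],[-1.4,0.1,-0.1,0,0],[-1.7,0.1,-0.1,0,0],[-2,0.1,-0.1,0,0],[-2.3,0.1,-0.1,0,0],[-2.6,0.1,-0.1,0,0],[-2.9,0.1,-0.1,0,0]]'; python3 -c "
from h import *
where()"
```

```text
time_s: 3.0
eef_pos: [0.5474, 0.0168, 0.0273]
eef_rot: [0.125, 0.696, -0.696, -0.125]
wrist_force: [-1.2, -0.1, -0.0]
grip_width: 0.0
t 3.00 jig mm [-69.1  -0.4  27.3] x-yaw in jig deg 180.0 F tool [1.08 0.01 0.56] q6 1.85
```

```bash
python3 -m pendant '[[-0.3,0,0,0,0],[-0.6,0,0,0,0],[-0.9,0,0,0,0],[-1.2,0,0,0,0],[-1.5,0,0,0,0],[-1.8,0,0,0,0]]'; python3 -c "
from h import *
where()"
```

```text
time_s: 3.6
eef_pos: [0.5617, 0.0115, 0.0273]
eef_rot: [0.123, 0.697, -0.695, -0.127]
wrist_force: [-8.6, 2.2, 5.3]
grip_width: 0.0001
t 3.60 jig mm [-53.8  -0.4  27.3] x-yaw in jig deg 180.0 F tool [ 8.86 -5.29  0.93] q6 1.84
```

```bash
python3 -m pendant '[[0.3,0,0,0,0],[0.3,0,0,0,0]]'; python3 -c "
from h import *
where()
p,d=bot.snapshot('top');q,d=bot.snapshot('side')
a=overlay('top',p,20,.15,(205,135,90,105),4);b=overlay('side',q,20,.15,(205,175,75,75),5)
h=max(len(a),len(b));f=lambda i:cv2.copyMakeBorder(i,0,h-len(i),0,0,0)
cv2.imwrite('pics/o2.png',np.hstack([f(a),f(b)]))"
```

```text
time_s: 3.8
eef_pos: [0.5587, 0.0126, 0.0271]
eef_rot: [0.123, 0.697, -0.695, -0.127]
wrist_force: [0.0, 0.3, 0.5]
grip_width: 0.0002
t 3.80 jig mm [-57.   -0.4  27.1] x-yaw in jig deg 180.0 F tool [ 0.08 -0.51 -0.28] q6 1.84
```

View pics/o2.png

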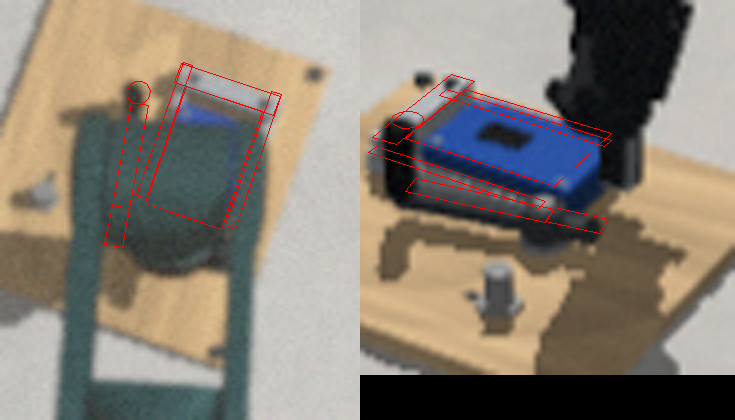

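```bash
python3 -m pendant '[[0.2,0.4,0,0,0],[0.2,0.8,0,0,0],[0.2,0.8,0,0,0]]'; python3 -c "
from h import *
where()
q,d=bot.snapshot('side');cv2.imwrite('pics/side1.png',q)
for im in (cv2.imread('pics/side0.png'),q):
    hsv=cv2.cvtColor(im,cv2.COLOR_BGR2HSV);m=cv2.inRange(hsv,(105,120,90),(130,255,255));m[:, :200]=0;m[:,280:]=0;m[:185]=0;m[235:]=0
    v,u=np.nonzero(m);w=unproj('side',np.c_[u,v],.037);J=np.array([w2j(a)*1000 for a in w]);print(len(u),np.percentile(J,[2,50,98],axis=0).round(1)[:,:2].tolist())"
```

```text
time_s: 4.2
eef_pos: [0.5564, 0.0133, 0.0181]
eef_rot: [0.122, 0.697, -0.695, -0.127]
wrist_force: [0.8, 0.2, 0.4]
grip_width: -0.0001
t 4.20 jig mm [-59.4  -0.6  18.1] x-yaw in jig deg 180.0 F tool [-0.7  -0.39 -0.48] q6 1.85
309 [[-53.3, -26.0], [-14.1, 4.7], [40.5, 30.8]]
269 [[-36.7, -24.9], [5.8, 9.0], [56.6, 30.8]]
```

```bash
python3 -m pendant '[[-0.3,0,0,0,0],[-0.5,0,0,0,0],[-0.6,0,0,0,0],[-0.7,0,0,0,0],[-0.75,0,0,0,0],[-0.8,0,0,0,0]]'; python3 -c "
from h import *
where()"
```

```text
time_s: 4.85
eef_pos: [0.5619, 0.0112, 0.0185]
eef_rot: [0.12, 0.697, -0.695, -0.129]
wrist_force: [-7.5, 2.3, 6.4]
grip_width: -0.0003
t 4.85 jig mm [-53.5  -0.6  18.5] x-yaw in jig deg 180.0 F tool [ 7.96 -6.32  0.45] q6 1.84
```

```bash
python3 -c "
from h import *
s,M=where()
F=s['wrist_force'];T=s['torque'];print('F',F.round(1),'T',T.round(3),'tool T',(M.T@T).round(3),s['qpos'].round(3),s['effort'].round(1))
# line of action point closest to ref
r=np.cross(F,T)/(F@F);print('r world',r.round(4),'tool',(M.T@r).round(4),'dir tool',(M.T@F/np.linalg.norm(F)).round(2))"
```

```text
t 4.85 jig mm [-53.5  -0.6  18.5] x-yaw in jig deg 180.0 F tool [ 7.96 -6.32  0.45] q6 1.84
F [-7.5  2.3  6.4] T [ 0.373  1.269 -0.056] tool T [ 0.09   0.057 -1.32 ] [-0.083  0.259  1.61   0.004  1.284  1.841] [ -1.5 -36.3 -29.5  -0.5  -2.6  -0. ]
r world [-0.0799  0.019  -0.1008] tool [0.0803 0.1019 0.0099] dir tool [ 0.78 -0.62  0.04]
```

```bash
python3 -m pendant '[[0,-0.1,0,0,0],[0,-0.2,0,0,0],[0,-0.2,0,0,0]]';python3 -c "
from h import *
s,M=where();print((M.T@s['torque']).round(2))"
```

```text
time_s: 5.15
eef_pos: [0.5619, 0.0112, 0.0204]
eef_rot: [0.12, 0.697, -0.695, -0.129]
wrist_force: [-2.1, -0.2, -0.4]
grip_width: 0.0004
t 5.15 jig mm [-53.5  -0.6  20.4] x-yaw in jig deg 180.0 F tool [1.92 0.42 0.92] q6 1.84
[ 0.04 -0.03 -0.23]
```

```bash
python3 -m pendant '[[-0.1,-0.05,0,0,0],[-0.2,-0.15,0,0,0],[-0.25,-0.2,0,0,0]]';python3 -c "
from h import *
where()"; python3 -m pendant '[[-0.05,-0.1,0,0,0],[-0.1,-0.2,0,0,0]]';python3 -c "
from h import *
where()"
```

```text
time_s: 5.45
eef_pos: [0.564, 0.0103, 0.022]
eef_rot: [0.12, 0.697, -0.695, -0.13]
wrist_force: [-2.3, 0.3, -1.7]
grip_width: -0.0
t 5.45 jig mm [-51.2  -0.7  22. ] x-yaw in jig deg 180.0 F tool [2.21 1.77 0.56] q6 1.84
time_s: 5.65
eef_pos: [0.5648, 0.0099, 0.0237]
eef_rot: [0.12, 0.697, -0.695, -0.13]
wrist_force: [-1.3, 0.3, -2.3]
grip_width: 0.0002
t 5.65 jig mm [-50.3  -0.8  23.7] x-yaw in jig deg 180.0 F tool [1.23 2.3  0.19] q6 1.84
```

```bash
python3 -m pendant '[[-0.1,-0.05,0,0,0],[-0.2,-0.1,0,0,0],[-0.3,-0.15,0,0,0],[-0.4,-0.2,0,0,0]]';python3 -c "
from h import *
where()"
```

```text
time_s: 6.05
eef_pos: [0.5687, 0.0085, 0.0257]
eef_rot: [0.12, 0.697, -0.695, -0.13]
wrist_force: [-1.7, 0.7, -2.1]
grip_width: 0.0003
t 6.05 jig mm [-46.2  -0.8  25.7] x-yaw in jig deg 180.0 F tool [ 1.82  2.1  -0.02] q6 1.84
```

```bash
python3 -m pendant '[[-0.1,-0.04,0,0,0],[-0.2,-0.08,0,0,0],[-0.25,-0.1,0,0,0]]';python3 -c "
from h import *
where()"
```

```text
time_s: 6.35
eef_pos: [0.5712, 0.0075, 0.0267]
eef_rot: [0.12, 0.697, -0.695, -0.13]
wrist_force: [-2.5, 0.3, -1.2]
grip_width: -0.0001
t 6.35 jig mm [-43.5  -0.8  26.7] x-yaw in jig deg 180.0 F tool [2.45 1.25 0.57] q6 1.84
```

```bash
for i in 1; do python3 -m pendant '[[-0.1,-0.04,0,0,0],[-0.15,-0.05,0,0,0]]'; done;python3 -c "
from h import *
where()"
```

```text
time_s: 6.55
eef_pos: [0.5728, 0.007, 0.0273]
eef_rot: [0.12, 0.697, -0.695, -0.13]
wrist_force: [-1.6, 0.5, -1.2]
grip_width: -0.0004
t 6.55 jig mm [-41.8  -0.8  27.3] x-yaw in jig deg 180.0 F tool [1.64 1.26 0.05] q6 1.84
```

```bash
python3 -m pendant '[[-0.1,-0.04,0,0,0],[-0.15,-0.05,0,0,0]]';python3 -c "
from h import *
where()"
```

```text
time_s: 6.75
eef_pos: [0.5731, 0.0071, 0.0273]
eef_rot: [0.119, 0.697, -0.695, -0.131]
wrist_force: [-5.6, 3.0, -0.5]
grip_width: 0.0002
t 6.75 jig mm [-41.6  -0.6  27.3] x-yaw in jig deg 180.0 F tool [ 6.29  0.64 -0.91] q6 1.84
```

```bash
python3 -m pendant '[[-0.1,-0.04,0,0,0],[-0.15,-0.05,0,0,0]]';python3 -c "
from h import *
where()"
```

```text
time_s: 6.95
eef_pos: [0.5732, 0.0073, 0.0273]
eef_rot: [0.117, 0.697, -0.695, -0.132]
wrist_force: [-5.8, 2.7, -1.1]
grip_width: 0.0
t 6.95 jig mm [-41.6  -0.3  27.3] x-yaw in jig deg 180.0 F tool [ 6.33  1.24 -0.56] q6 1.83
```

```bash
python3 -m pendant '[[0.3,0,0,0,0],[1,0,0,0,0],[2,0,0,0,0],[4,-3,0,0,0],[4,-7,0,0,0],[4,-7,0,0,0]]';python3 -c "
from h import *
s,M=where();print(M.round(3))
q,d=bot.snapshot('side');p,d=bot.snapshot('top')
for im in (q,):
    hsv=cv2.cvtColor(im,cv2.COLOR_BGR2HSV);m=cv2.inRange(hsv,(105,120,90),(130,255,255));m[:, :200]=0;m[:,280:]=0;m[:185]=0;m[235:]=0
    v,u=np.nonzero(m);w=unproj('side',np.c_[u,v],.037);J=np.array([w2j(a)*1000 for a in w]);print(len(u),np.percentile(J,[2,50,98],axis=0).round(1)[:,:2].tolist())
a=overlay('top',p,20,.12,(205,135,80,80),5);b=overlay('side',q,20,.12,(205,175,75,75),5)
h=max(len(a),len(b));f=lambda i:cv2.copyMakeBorder(i,0,h-len(i),0,0,0)
cv2.imwrite('pics/o3.png',np.hstack([f(a),f(b)]))"
```

```text
time_s: 7.55
eef_pos: [0.5409, 0.0206, 0.1053]
eef_rot: [0.122, 0.698, -0.694, -0.127]
wrist_force: [0.2, 0.3, 0.5]
grip_width: -0.0001
t 7.55 jig mm [-76.5   0.9 105.3] x-yaw in jig deg 180.0 F tool [-0.1  -0.47 -0.35] q6 1.85
[[-0.938 -0.005 -0.347]
 [ 0.347  0.006 -0.938]
 [ 0.007 -1.    -0.004]]
291 [[-25.2, -25.5], [13.4, 3.3], [68.0, 29.6]]
```

View pics/o3.png

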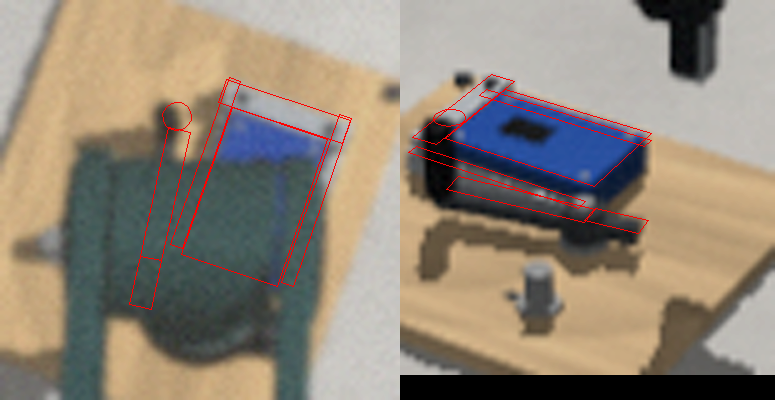

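```bash
python3 -m pendant '[[-2,0,-1,-0.15,0],[-4,0,-2,-0.3,0],[-6,0,-3,-0.45,0],[-8,0,-3.5,-0.6,0],[-10,0,-3.5,-0.75,0],[-12,0,-3.5,-0.9,0],[-12.8,0,-3.5,-1.05,0],[-12.8,0,-3.5,-1.2,0]]'; python3 -c "
from h import *
goto(51,36,45,-78.5)"
```

```text
time_s: 8.45
eef_pos: [0.6704, 0.0084, 0.0958]
eef_rot: [-0.296, 0.649, -0.64, 0.287]
wrist_force: [0.4, -0.3, -0.2]
grip_width: 0.0002
t 8.45 jig mm [49.2 34.4 95.8] x-yaw in jig deg -111.0 F tool [-0.03  0.16  0.47] q6 0.65
shift cm [-0.25  5.07  0.19]
turn -0.566
```

```bash
python3 -m pendant '[[-0.2,0,0.2,-0.15,0],[-0.2,0,0.2,-0.3,0],[-0.2,0,0.2,-0.45,0],[-0.2,1.5,0.2,-0.57,0],[-0.2,3.5,0.2,-0.57,0],[-0.2,4.8,0.2,-0.57,0],[-0.2,5,0.2,-0.57,0]]'; python3 -c "
from h import *
goto(49.3,47.3,45,-78.5)
s,M=where();print(M[:,1].round(3),(M.T@s['torque']).round(2))"
```

```text
time_s: 9.15
eef_pos: [0.6699, 0.009, 0.0415]
eef_rot: [-0.466, 0.543, -0.529, 0.456]
wrist_force: [-0.9, 0.3, 0.0]
grip_width: 0.0001
t 9.15 jig mm [48.5 34.8 41.5] x-yaw in jig deg -78.3 F tool [-0.16 -0.01 -0.9 ] q6 0.08
shift cm [-1.21 -0.35  0.32]
turn 0.003
t 9.15 jig mm [48.5 34.8 41.5] x-yaw in jig deg -78.3 F tool [-0.16 -0.01 -0.9 ] q6 0.08
[-0.024  0.007 -1.   ] [-0.03  0.    0.01]
```

```bash
cat >> h.py <<'E'
def arc(angs,off=20,r=85):
    s,M=where();c=np.arctan2(M[1,0],M[0,0])-TH
    t=w2j(s['eef_pos'])*1000;print('my arc angle if touching: %.3f'%(c+np.pi/2))
    for a in angs:
        x=-38+r*np.cos(a)+off*np.sin(a);y=50+r*np.sin(a)-off*np.cos(a)
        d=j2w(np.array([[x,y,45]])/1000)[0]-s['eef_pos'];u=M.T@d*100
        print('%.2f'%a,u.round(2),'turn %.2f'%-((a-np.pi/2-c+np.pi)%(2*np.pi)-np.pi))
E
python3 -c "
from h import *
arc([.1,.15,.2,.25,.3,.35,.4,.45,.5])"
```

```text
t 9.15 jig mm [48.5 34.8 41.5] x-yaw in jig deg -78.3 F tool [-0.16 -0.01 -0.9 ] q6 0.08
my arc angle if touching: 0.204
0.10 [-0.37 -0.35  0.07] turn 0.10
0.15 [-0.79 -0.35  0.21] turn 0.05
0.20 [-1.21 -0.35  0.32] turn 0.00
0.25 [-1.64 -0.35  0.41] turn -0.05
0.30 [-2.07 -0.35  0.48] turn -0.10
0.35 [-2.5  -0.35  0.53] turn -0.15
0.40 [-2.94 -0.35  0.55] turn -0.20
0.45 [-3.37 -0.35  0.56] turn -0.25
0.50 [-3.81 -0.35  0.54] turn -0.30
```

```bash
python3 -m pendant '[[0,-0.35,0.1,0,0],[-0.5,-0.35,0.2,0,0],[-1,-0.35,0.3,0,0],[-1.4,-0.35,0.37,-0.02,0],[-1.9,-0.35,0.45,-0.08,0],[-2.4,-0.35,0.52,-0.14,0],[-2.95,-0.35,0.55,-0.2,0],[-3.4,-0.35,0.56,-0.25,0]]'; python3 -c "
from h import *
arc([.4,.5,.55,.6,.65,.7,.75,.8,.85,.9])"
```

```text
time_s: 9.95
eef_pos: [0.6817, 0.0414, 0.0461]
eef_rot: [0.529, -0.481, 0.467, -0.521]
wrist_force: [0.8, -0.7, 0.3]
grip_width: 0.0003
t 9.95 jig mm [48.3 69.3 46.1] x-yaw in jig deg -63.8 F tool [ 0.74 -0.35  0.73] q6 -0.13
my arc angle if touching: 0.457
0.40 [ 0.41  0.11 -0.22] turn 0.06
0.50 [-0.44  0.12 -0.02] turn -0.04
0.55 [-0.87  0.12  0.05] turn -0.09
0.60 [-1.31  0.12  0.1 ] turn -0.14
0.65 [-1.74  0.12  0.13] turn -0.19
0.70 [-2.18  0.13  0.13] turn -0.24
0.75 [-2.62  0.13  0.12] turn -0.29
0.80 [-3.05  0.13  0.08] turn -0.34
0.85 [-3.48  0.14  0.02] turn -0.39
0.90 [-3.91  0.14 -0.06] turn -0.44
```

```bash
python3 -m pendant '[[-0.44,0.1,0,-0.04,0],[-0.87,0.1,0.05,-0.09,0],[-1.3,0.1,0.1,-0.14,0]]'; python3 -c "
from h import *
arc([.65,.7,.75,.8,.85,.9,.95,1])
p,d=bot.snapshot('side');a=overlay('side',p,20,.6,(195,175,80,75),6);cv2.imwrite('pics/s4.png',a)"
```

```text
time_s: 10.25
eef_pos: [0.6826, 0.0542, 0.0462]
eef_rot: [0.56, -0.441, 0.429, -0.555]
wrist_force: [1.8, -1.5, -0.6]
grip_width: 0.0001
t 10.25 jig mm [44.8 81.6 46.2] x-yaw in jig deg -55.6 F tool [1.89 0.56 1.42] q6 -0.25
my arc angle if touching: 0.600
0.65 [-0.49  0.12 -0.03] turn -0.05
0.70 [-0.93  0.13  0.04] turn -0.10
0.75 [-1.36  0.13  0.09] turn -0.15
0.80 [-1.8   0.13  0.11] turn -0.20
0.85 [-2.23  0.14  0.12] turn -0.25
0.90 [-2.67  0.14  0.1 ] turn -0.30
0.95 [-3.1   0.14  0.05] turn -0.35
1.00 [-3.54  0.15 -0.01] turn -0.40
```

View pics/s4.png

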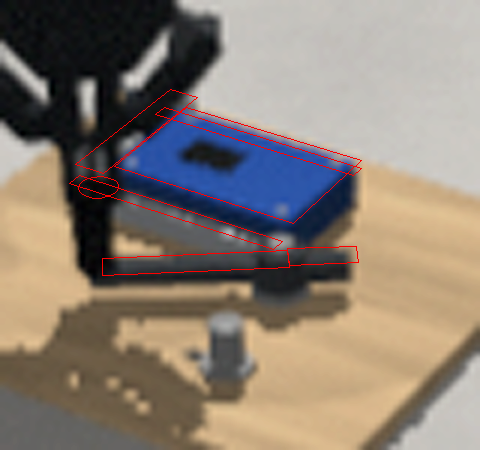

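```bash
python3 -m pendant '[[-0.5,0.1,0,-0.05,0],[-0.93,0.1,0.04,-0.1,0],[-1.36,0.1,0.1,-0.15,0],[-1.8,0.1,0.11,-0.2,0],[-2.2,0.1,0.12,-0.25,0],[-2.65,0.1,0.1,-0.3,0],[-3.1,0.1,0.05,-0.35,0],[-3.5,0.1,0,-0.4,0]]'; python3 -c "
from h import *
arc([1.05,1.1,1.15,1.2,1.25,1.3,1.35])"
```

```text
time_s: 11.1
eef_pos: [0.6752, 0.089, 0.0463]
eef_rot: [0.634, -0.32, 0.309, -0.632]
wrist_force: [2.8, -1.8, -1.3]
grip_width: 0.0001
t 11.10 jig mm [ 25.8 111.6  46.3] x-yaw in jig deg -32.5 F tool [3.13 1.25 1.12] q6 -0.60
my arc angle if touching: 1.003
1.05 [-0.46  0.13 -0.04] turn -0.05
1.10 [-0.89  0.14  0.03] turn -0.10
1.15 [-1.33  0.14  0.08] turn -0.15
1.20 [-1.76  0.15  0.1 ] turn -0.20
1.25 [-2.2   0.15  0.11] turn -0.25
1.30 [-2.64  0.16  0.09] turn -0.30
1.35 [-3.07  0.16  0.05] turn -0.35
```

```bash
python3 -m pendant '[[-0.45,0.1,0,-0.05,0],[-0.9,0.1,0.03,-0.1,0],[-1.3,0.1,0.08,-0.15,0],[-1.7,0.1,0.1,-0.2,0]]'; python3 -c "
from h import *
arc([1.22,1.24,1.26,1.28,1.3,1.35])"
```

```text
time_s: 11.5
eef_pos: [0.6672, 0.1033, 0.0463]
eef_rot: [0.662, -0.253, 0.245, -0.662]
wrist_force: [3.6, -0.6, -0.7]
grip_width: -0.0003
t 11.50 jig mm [ 13.3 122.3  46.3] x-yaw in jig deg -20.9 F tool [3.1  0.67 1.94] q6 -0.78
my arc angle if touching: 1.205
1.22 [-0.33  0.14 -0.06] turn -0.01
1.24 [-0.5   0.14 -0.02] turn -0.03
1.26 [-0.67  0.14  0.01] turn -0.05
1.28 [-0.84  0.14  0.04] turn -0.07
1.30 [-1.01  0.15  0.06] turn -0.09
1.35 [-1.45  0.15  0.11] turn -0.14
```

```bash
cat > chk.py <<'E'
from h import *
s,M=where();import sys;sys.exit(int((M.T@s['wrist_force'])[0]>6))
E
python3 -m pendant '[[-0.2,0,-0.02,-0.02,0],[-0.4,0,-0.02,-0.03,0]]'|tail -2; python3 chk.py && python3 -m pendant '[[-0.2,0,-0.01,-0.02,0],[-0.35,0,-0.01,-0.03,0]]' >/dev/null && python3 chk.py && python3 -m pendant '[[-0.15,0,-0.01,-0.02,0],[-0.35,0,-0.01,-0.04,0]]'>/dev/null && python3 chk.py && python3 -m pendant '[[-0.15,0,-0.01,-0.02,0],[-0.35,0,-0.01,-0.04,0]]'>/dev/null && python3 chk.py
python3 -c "
from h import *
arc([1.3,1.35,1.4,1.45,1.5])"
```

```text
wrist_force: [2.5, -0.7, -0.5]
grip_width: -0.0
t 11.70 jig mm [ 10.2 123.9  46.9] x-yaw in jig deg -19.2 F tool [2.35 0.51 1.06] q6 -0.81
t 11.90 jig mm [  7.1 125.2  47.2] x-yaw in jig deg -17.5 F tool [1.76 0.17 1.19] q6 -0.84
t 12.10 jig mm [  3.9 126.4  47.5] x-yaw in jig deg -15.1 F tool [3.07 0.39 1.88] q6 -0.88
t 12.30 jig mm [  0.6 127.4  47.8] x-yaw in jig deg -12.7 F tool [3.31 1.07 1.09] q6 -0.91
t 12.30 jig mm [  0.6 127.4  47.8] x-yaw in jig deg -12.7 F tool [3.31 1.07 1.09] q6 -0.91
my arc angle if touching: 1.349
1.30 [ 0.36  0.28 -0.01] turn 0.05
1.35 [-0.07  0.28  0.11] turn -0.00
1.40 [-0.49  0.28  0.19] turn -0.05
1.45 [-0.93  0.29  0.26] turn -0.10
1.50 [-1.36  0.29  0.31] turn -0.15
```

```bash

python3 -m pendant '[[-0.15,0.03,0.02,-0.02,0],[-0.3,0.05,0.05,-0.04,0]]' >/dev/null; python3 chk.py && python3 -m pendant '[[-0.15,0.03,0.02,-0.02,0],[-0.3,0.05,0.04,-0.04,0]]' >/dev/null && python3 chk.py && python3 -m pendant '[[-0.15,0.03,0.02,-0.02,0],[-0.3,0.05,0.04,-0.04,0]]'>/dev/null && python3 chk.py && python3 -m pendant '[[-0.15,0.03,0.02,-0.02,0],[-0.3,0.05,0.04,-0.04,0]]'>/dev/null && python3 chk.py
python3 -c "
from h import *
arc([1.4,1.45,1.5])"
```

```text
t 12.50 jig mm [ -2.2 128.8  47.7] x-yaw in jig deg -10.3 F tool [ 2.71 -1.93  1.77] q6 -0.95
t 12.70 jig mm [ -5.  129.9  47.6] x-yaw in jig deg -7.9 F tool [ 4.   -1.36  1.04] q6 -0.99
t 12.90 jig mm [ -7.9 130.9  47.5] x-yaw in jig deg -5.5 F tool [ 2.73 -2.14  1.41] q6 -1.03
t 13.10 jig mm [-10.5 131.7  47.4] x-yaw in jig deg -3.1 F tool [ 4.87 -2.6   1.27] q6 -1.07
t 13.10 jig mm [-10.5 131.7  47.4] x-yaw in jig deg -3.1 F tool [ 4.87 -2.6   1.27] q6 -1.07
my arc angle if touching: 1.516
1.40 [ 0.68  0.23 -0.1 ] turn 0.12
1.45 [0.26 0.23 0.04] turn 0.07
1.50 [-0.16  0.24  0.15] turn 0.02
```

```bash

python3 -m pendant '[[-0.1,-0.02,0.02,0,0],[-0.2,-0.03,0.03,0,0]]' >/dev/null; python3 chk.py && python3 -m pendant '[[-0.1,0,0.02,0,0],[-0.2,0,0.03,0,0]]' >/dev/null && python3 chk.py
```

```text
t 13.30 jig mm [-10.8 131.7  47.6] x-yaw in jig deg -3.1 F tool [9.46 2.34 0.77] q6 -1.07
```

```bash

python3 -m pendant '[[-0.12,0,0.02,0,0],[-0.2,0,0.02,0,0],[-0.2,0,0.02,0,0],[-0.2,0,0.02,0,0]]' >/dev/null; python3 chk.py
```

```text
t 13.70 jig mm [-10.7 131.7  47.6] x-yaw in jig deg -3.2 F tool [7.73 1.39 2.33] q6 -1.06
```

```bash

python3 -m pendant '[[-0.2,0,0.02,0,0],[-0.25,0,0.02,0,0],[-0.25,0,0.02,0,0],[-0.25,0,0.02,0,0],[-0.25,0,0.02,0,0],[-0.25,0,0.02,0,0],[-0.25,0,0.02,0,0],[-0.25,0,0.02,0,0]]' >/dev/null; python3 chk.py;python3 -m pendant '[[-0.25,0,0.02,0,0],[-0.25,0,0.02,0,0],[-0.25,0,0.02,0,0],[-0.25,0,0.02,0,0],[-0.25,0,0.02,0,0],[-0.25,0,0.02,0,0],[-0.25,0,0.02,0,0],[-0.25,0,0.02,0,0]]' >/dev/null; python3 chk.py
```

```text
t 14.50 jig mm [-10.6 131.7  47.7] x-yaw in jig deg -3.2 F tool [9.81 1.09 1.6 ] q6 -1.06
t 15.30 jig mm [-10.5 131.7  47.8] x-yaw in jig deg -3.2 F tool [8.41 1.53 2.11] q6 -1.06
```

```bash

python3 -m pendant '[[-0.15,0,0,0,0],[-0.05,0,0,0,0],[0.05,0,0,0,0],[0.2,0,0,0,0],[0.6,0,0,0,0],[1.5,0,0,0,0],[2.5,0,0,0,0],[2.5,-3,0,0,0]]'>/dev/null; python3 chk.py; python3 -m pendant '[[0,-5,0,0,0],[0,-10,0,0,0],[4,-12,4,0,0],[8,-12,8,0,0],[12,-12,12,0,0],[12,-12,12,0,0]]'>/dev/null; python3 chk.py; python3 -c "
from h import *
p,d=bot.snapshot('top');q,d=bot.snapshot('side')
a=overlay('top',p,20,1.49,(190,130,95,100),4);b=overlay('side',q,20,1.49,(195,175,80,80),5)
cv2.imwrite('pics/o5.png',np.hstack([a,b]))"
```

```text
t 16.10 jig mm [ 12.3 128.1  72.2] x-yaw in jig deg -3.2 F tool [-0.1   0.2   0.08] q6 -1.08
t 16.70 jig mm [140.  242.7 190.3] x-yaw in jig deg -3.2 F tool [0.36 0.13 0.77] q6 -1.02
```

View pics/o5.png

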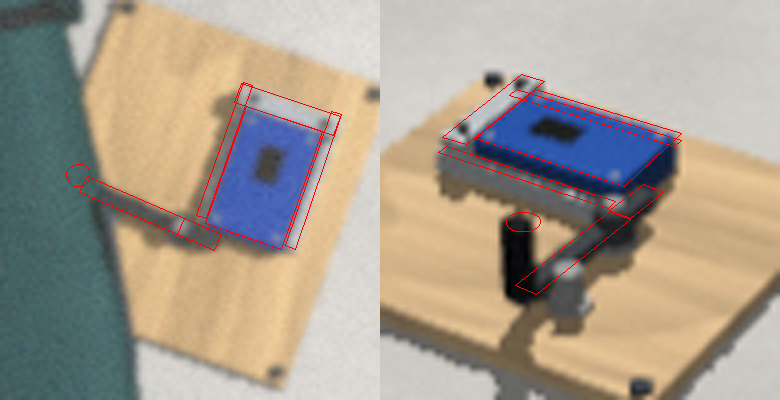

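```bash
python3 -c "
from h import *
s=bot.read_state();print(s['joint_velocities'].round(3));print(bot.finish_job())"
```

```text
[-0.012 -0.102  0.121 -0.012  0.004 -0.003]
the job is handed in; nothing more can be done
None
```

I slid the box home against the fence, then pushed the lever round to the steel post and leaned on the knob there. The job was handed in at about 17 s; no verdict was reported.

- **Box:** The box stuck twice about 12 mm short of the fence, with roughly 8–9 N forward and 5–6 N downward from the tool. Lifting the tool slightly while pushing freed it. It then stopped at the fence, at the expected place, with about 6 N.
- **Lever:** It turned with about 3 N at the knob until it met the post at roughly 1.48 rad. I held 8–10 N on the knob for about 2 s, then backed off smoothly. I never saw more than about 10 N on the tool.
- **Last picture:** The top and side views show the box home against the fence, the arm at the post and the gripper well clear.
- **Not confirmed:**
  - I did not re-feel the light resting contact between arm and post after letting go.
  - I did not re-measure the bystanders, though the arm kept clear of where I saw them.
  - The side camera overlay disagreed with the top one by about 2 pixels, so I relied on the top view and on touch.
  - The arm still had slight joint motion, about 0.1 rad/s, at hand-in while clear of everything.

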